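Bore check of a glass tube at the lampworking bench

TASK

Take the tall open glass tube out of the wooden rack, stand it fully down in the socket of the clamp stand, and throw the stand's clamp lever all the way over. Then draw the thick-handled bore gauge out of the steel tool holder and push its thin shaft down into the mouth of the clamped tube until its brass collar rests on the rim; let go and leave it there. Set the tube and the gauge down, do not drop them, and leave the other tubes, tools and things on the bench where they are.

Things in the scene. Friction and masses are not known exactly. Their poses are not given: they have to be found in the camera images.
- tube: (mm) the tall open tube: clear thick-walled glass, closed bottom, outer diameter 26 (foot bevelled to 18 over the lowest 10), length 110, bore 11 wide, 100 deep, 90 g (varies). Origin: centre of its underside, z along the tube to its open mouth. Starts upright in any one of the three rack sockets, underside 6 above the bench, 85 of it above the rack.
- tube_mouth (a point): (mm) centre of the rim at the tube's open end, 110 above its underside; z out of the mouth
- stand: (mm) clamp stand, fixed: grey block 80 x 80 x 55 high, upright round socket in its top; lever housing (70 x 50 x 25 high) beside it, centred 85 from the socket axis toward the stand's -y. Origin: on the socket axis at bench height; z up. A steel jaw (30 wide, 14 high) on the block's top at the -y side slides 6.5 to the tube as the lever is thrown; lever back, it clears the tube by 7.
- socket_mouth (a point): (mm) centre of the socket's mouth, 55 above the bench; socket diameter 29, depth 45, 3 chamfer
- socket_floor (a point): (mm) centre of the socket's floor, 10 above the bench; a seated tube's underside rests here, its mouth then 120 above the bench
- clamp (a joint): (mm) angle of the clamp lever: 0 fully back (leaning 0.5 rad to the stand's -x), 1.0 fully over (leaning 0.5 rad to the stand's +x). Steel arm, black ball knob of 26 diameter centred 80 from the pivot; pivot 22 above the bench at 0, -85 in the stand's frame, axis along the stand's y. Starts nearly back, stays where left (under 2 N at the knob).
- clamp_tip (a point): centre of the lever's ball knob
- holder: (mm) steel tool holder, fixed: perforated plate 200 x 60 whose top is 85 above the bench, on end panels, open at the long sides; three 12 holes in a row along its x at -70, 0, 70. Origin: bench height, centre; z up.
- gauge: (mm) the bore gauge: thick plain wooden handle (straight cylinder, diameter 22, flat top), a brass collar (diameter 32) under it and a thin steel shaft (diameter 8, tapering to 4 over the last 8). Origin: centre of the collar's underside, z up the handle: collar 0 to 6, handle 6 to 66, shaft 0 to -75. Starts upright in any one of the holder's holes, collar on the plate. 80 g (varies).
- gauge_tip (a point): (mm) tip of the gauge's shaft, 75 below the collar's underside
- rack: (mm) wooden rack, fixed: 200 x 60 x 31 high, three sockets (diameter 29, 25 deep) in a row along its x at -70, 0, 70. Origin: bench height, centre; z up.
- short_tube: (mm) bystander in the rack: like the tube but only 70 long. Origin: centre of the underside
- glass_bar: (mm) bystander in the rack: solid glass bar, diameter 26, 110 long, domed closed top. Origin: centre of the underside
- pick: (mm) bystander in the holder: slim tool, tapered wooden handle up to 15 thick, top 64 above the plate. Origin: underside of its collar
- paddle: (mm) bystander in the holder: tool with a thin dark flat blade (26 x 7 x 40) pointing up, top 70 above the plate. Origin: underside of its collar
- jar: (mm) bystander: glass jar with metal lid, diameter 72, 110 high, standing toward the far side
- dimple_block: (mm) bystander: dark steel block 50 x 110 x 28 with round dimples, toward the far side
- marver: (mm) bystander: dark flat slab 80 x 120 x 12 with a wooden handle, toward the far side
- scraper: (mm) bystander: wooden-handled hand tool 180 long, lying toward the far side

How it is judged:
By the outcome, as a careful person would: the job done as asked, in the order asked, and still so for the second after the job is handed in, with the robot touching nothing.
It also fails if it takes over 72 s, if anything falls off the work surface, if the arm or the gripper's body presses on something with over 40 N, if the wrist force passes 120 N, or if a joint passes its speed limit or range.

ROBOT

A 6-joint arm with a two-finger parallel gripper is mounted at the origin on the work surface. World frame = base frame: x ahead of the robot, y to its left, z up, the work surface at z = 0. Lengths are in mm, angles in rad, forces in N, time in s.
With the tool pointing down it reaches from about 275 to 975 mm from the base axis. Payload 8.4 kg.
Tool frame: the origin (TCP) lies midway between the tips of the shut fingers; the grasp point (between the pads) lies 19 mm behind it; z points along the fingers, y is the line along which they close (so a half turn about z gives the same grasp; the last joint's range is limited). The gripper opens to 92 mm and grips with 3 to 60 N. Pads are 20 mm wide; open, the fingers measure 128 mm over their backs; the gripper's body (75 mm by 189 mm) begins 69 mm behind the grasp point.
Start: joints at [-1.106, 0.353, 1.633, -0, 1.155, -0.002], TCP at [281.268, -558.136, 214.583] pointing down, gripper open.
Joint ranges: [-2.63, 2.63], [-0.92, 2.1], [0.06, 2.66], [-1.3, 4.44], [0, 2.69], [-3.02, 3.02]. Speed limits (rad/s): [2.22, 2.22, 2.79, 3.14, 3.14, 3.14].

INTERFACE

Orientations are given as [roll, pitch, yaw] about the fixed x, y, z axes, in that order (R = Rz(yaw) Ry(pitch) Rx(roll)).
In Python, from bench import arm gives the robot as it stands.
- The arm moves only by the tool servo_tool, never from a script. Its argument "rows" is text: rows parted by semicolons, each of 5 numbers parted by spaces: the shift along the tool's x, y, z as a fraction of full scale, then the turn about the tool's z as a fraction of full scale, then the closure, from -1 (fully open) to 1 (shut). A call has 1 to 5 rows; each row is the pose to reach, as a shift and turn from the pose commanded when the call began, along the tool's axes at that moment, turning the shorter way round; what a row does not reach only later rows make up. Full scale, the value 1, is 0.4 m for a shift and pi rad for a turn. A row lasts 1/12 s, in which the tool goes at most 41.7 mm and 7.16 degrees, less where a joint would pass 70% of its speed; a pose out of reach is approached as far as the arm can. A call with a number of a shift or a turn outside -1 to 1 is refused whole. A call with a gripper value outside its range is refused whole. The fingers move at their own pace and stop on an object; "grip_force" is the grip in N (left out, the last holds). Time passes only in rows, so rows that repeat a pose let the fingers close. It gives the time, the measured TCP pose, the force, the opening and the grip force at its end, in the units of the state.
- arm.observe(): the state, without advancing time (a new reading comes with each control period).
- arm.grab_frame(name): name is "side" or "top" or "wrist"; returns the picture (400x640x3 uint8, red, green, blue); there is no depth.
- arm.camera_model(name): a dict with "fx", "fy", "cx", "cy" (pixels), "distortion" ([k1, k2, p1, p2, k3] as OpenCV has them; the pictures are not rectified), "rvec" (rotation vector, rad) and "tvec" (3), from world to camera coordinates, as OpenCV has them. Camera axes: x right, y down, z forward; pixel columns grow to the right and rows downward; lengths in mm; the calibration is good to about 2 mm. A picture is of the moment at which its call begins: read the wrist's pose just before it. camera_model takes no time and is no camera call; for the wrist camera it gives the pose at the moment of the call.
- arm.finish_job(): hands the job in; it is judged then, once.
Trained networks look in the newest picture that a camera, given by its name, has taken for a name from the list of things; names that differ only in an ending like _2 or _b are one class to them, and where a whole thing is asked for, a point or a joint stands for the part that bears it (a point fixed in the world has none). Each returns a list of dicts, best first, with "conf" (0 to 1); they miss things now and then, are a little off and sometimes report something else, mostly with a low value. They report only what shows in the picture. A call takes as long as a camera call.
- arm.boxes_of(camera, query): "extent" ([left, top, right, bottom] in pixels, round what is visible of it).
The state is a dict: "time": time; "joint_pos": joint angles; "joint_velocities": joint speeds; "effort": joint torques, N m; "position": TCP position; "orientation": TCP orientation; "force": force on the tool from outside, world axes, zero at the start; "wrist_torque": the same for the moment, N m; "gripper_width": opening from 0.0 (shut) to 1.0 (fully open); "grasp_force": force on a finger pad.
Only numpy, scipy, OpenCV 4.12 (cv2) and the standard library are available. Lean on these libraries where they do the work, as an engineer would, in place of code of your own. Each camera call takes 0.05 s, during which the arm holds its last target. There are 200 camera calls.

## Working session

There is one attempt and no reset: what is moved stays moved. The work goes in short steps, Python scripts to look and compute and a tool call to move; the robot and the scene stay as the last step left them, time stands still between calls to the robot, and variables do not carry over. Pictures are saved under pics/ and viewed, at most 10 in all, crops included, and the job is handed in when it is done.

Besides the shell and the picture viewer there is one more tool, called as name(argument=value, ...) on one line, values as JSON. servo_tool: Moves the arm, as the interface text tells. Its arguments: {"type":"object","properties":{"rows":{"type":"string"},"grip_force":{"type":"number"}},"required":["rows"]}

```bash
mkdir -p pics; ls; python3 - <<'E'
from bench import arm
import cv2
print(arm.observe())
for c in("side","top"):
    cv2.imwrite(f"pics/{c}0.png",arm.grab_frame(c)[:,:,::-1])
    print(c,arm.camera_model(c))
    for q in("tube","tube_mouth","stand","clamp_tip","clamp","holder","gauge","rack","short_tube","glass_bar","pick","paddle"):
        print(q,[(d["conf"].__round__(2),[round(v) for v in d["extent"]]) for d in arm.boxes_of(c,q)[:3]])
E
```

```text
pics
{'time': 0.0, 'joint_pos': array([-1.10640203e+00,  3.53662403e-01,  1.63414184e+00,  6.17154690e-07,
        1.15520406e+00, -2.44157912e-03]), 'joint_velocities': array([ 0.00097374,  0.00099782, -0.00100821, -0.00047758,  0.00052394,
       -0.00053223]), 'effort': array([-1.64519395e-03, -5.93850017e+01, -3.34214044e+01,  6.94679841e-02,
        2.35314824e-02, -1.56590309e-04]), 'position': array([ 281.03939232, -557.68155686,  213.85150248]), 'orientation': array([-3.14017701e+00, -4.02068583e-06,  4.66835619e-01]), 'force': array([-0.2835208 ,  0.79900593, -0.05643753]), 'wrist_torque': array([-0.05673805, -0.02857739,  0.08500662]), 'grasp_force': 0.0, 'gripper_width': 0.9961948187537226}
side {'fx': 431.2227823189623, 'fy': 431.2227823189623, 'cx': 322.74054810676824, 'cy': 207.30291050163123, 'distortion': array([-0.08841014,  0.        ,  0.        ,  0.        ,  0.        ]), 'rvec': array([ 0.93747074, -2.58674346,  0.95287751]), 'tvec': array([445.07747712, 350.03255637, 681.36890601])}
tube [(0.88, [269, 341, 288, 376]), (0.66, [373, 109, 392, 158])]
tube_mouth [
[... 956 characters left out ...]
  582.42995352, 1127.10433208])}
tube [(0.6, [188, 247, 208, 260])]
tube_mouth [(0.77, [192, 245, 209, 256]), (0.34, [419, 236, 436, 247])]
stand [(0.71, [274, 194, 342, 241])]
clamp_tip [(0.51, [316, 226, 330, 241]), (0.44, [274, 195, 341, 243])]
clamp [(0.66, [303, 123, 347, 150]), (0.58, [317, 223, 326, 246])]
holder [(0.73, [406, 173, 438, 256])]
gauge [(0.77, [418, 179, 441, 191])]
rack [(0.72, [185, 182, 227, 268]), (0.61, [190, 243, 208, 258])]
short_tube [(0.62, [198, 218, 213, 229])]
glass_bar [(0.76, [200, 188, 219, 204]), (0.72, [273, 192, 338, 244]), (0.5, [376, 97, 385, 163])]
pick [(0.67, [422, 210, 433, 218]), (0.26, [418, 178, 440, 189])]
paddle [(0.52, [420, 235, 437, 249])]
```

```bash
python3 - <<'E'
import cv2
a=cv2.imread("pics/side0.png")[90:400,180:480];cv2.imwrite("pics/s1.png",cv2.resize(a,None,fx=1.9,fy=1.9,interpolation=2)[:600])
a=cv2.imread("pics/top0.png")[90:290,170:450];cv2.imwrite("pics/t1.png",cv2.resize(a,None,fx=2.8,fy=2.8,interpolation=2))
E
```

```text
(no output)
```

View pics/s1.png

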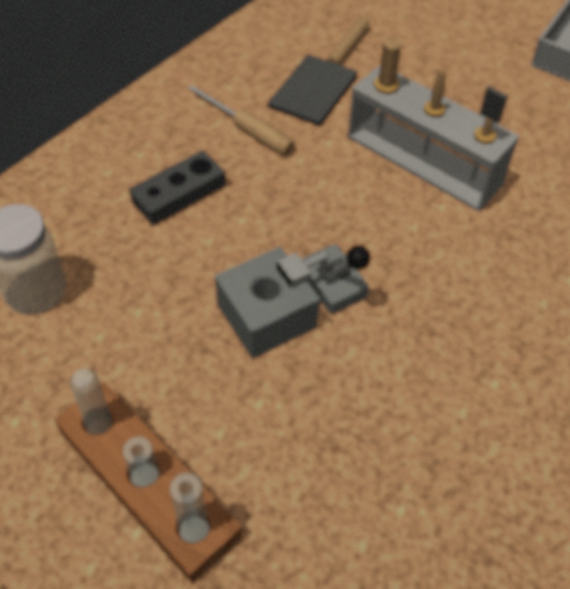

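View pics/t1.png

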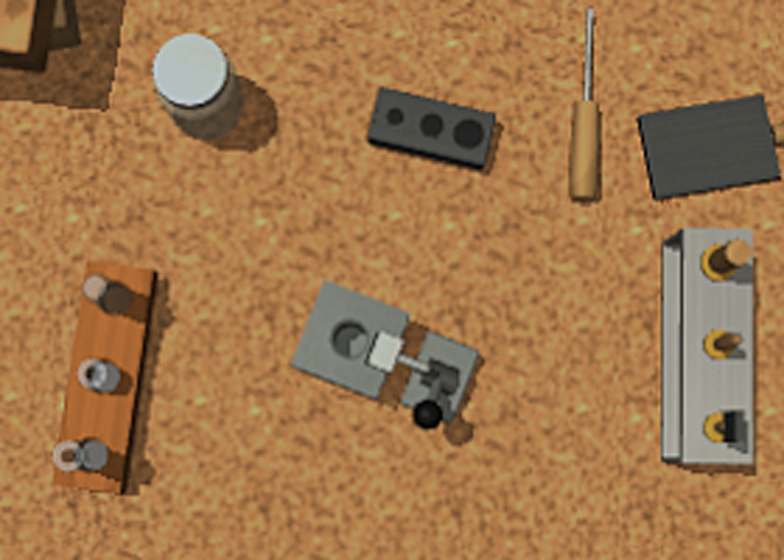

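```bash
cat > h.py <<'E'
from bench import arm
import cv2, numpy as np
def cam(n):
    m=arm.camera_model(n); K=np.array([[m["fx"],0,m["cx"]],[0,m["fy"],m["cy"]],[0,0,1]])
    R=cv2.Rodrigues(m["rvec"])[0]; return K,m["distortion"],R,np.array(m["tvec"],float)
def ray(c,p):
    K,d,R,t=c; u=cv2.undistortPoints(np.array([[p]],float),K,d)[0,0]
    v=R.T@np.r_[u,1]; return -R.T@t, v/np.linalg.norm(v)
def plane(c,p,z):
    o,v=ray(c,p); return o+v*(z-o[2])/v[2]
def tri(obs):
    A=np.zeros((3,3));b=np.zeros(3);L=[ray(c,p) for c,p in obs]
    for o,v in L: M=np.eye(3)-np.outer(v,v);A+=M;b+=M@o
    X=np.linalg.solve(A,b); return X,[np.linalg.norm((np.eye(3)-np.outer(v,v))@(X-o)) for o,v in L]
def proj(c,X):
    K,d,R,t=c; return cv2.projectPoints(np.array([X],float),R,t,K,d)[0][0,0]
E
python3 - <<'E'
from h import *
S,T=cam("side"),cam("top")
s=lambda x,y:(180+(x+.5)/1.9-.5,90+(y+.5)/1.9-.5); t=lambda x,y:(170+(x+.5)/2.8-.5,90+(y+.5)/2.8-.5)
P=dict(tube=((186,487),(67,456)),short=((138,450),(98,374)),bar=((83,377),(95,289)),sock=((267,288),(349,340)),knob=((358,257),(428,414)),gtop=((391,46),(738,251)),gcol=((387,86),(717,262)),picktop=((439,74),(735,341)),padtop=((494,92),(738,428)))
np.set_printoptions(precision=1,suppress=True)
for k,(a,b) in P.items():
    X,e=tri([(S,s(*a)),(T,t(*b))]); print(k,X,np.round(e,1),np.linalg.norm(X[:2]))
for n,p,z in [("blk",(325,283),55),("blk",(291,368),55),("blk",(381,402),55),("blk",(410,313),55),("hous",(480,355),25),("hous",(456,422),25),("sock",(349,340),55),("rackL",(90,262),31),("rackR",(157,270),31),("rackbL",(53,483),31),("rackbR",(123,493),31),("h",(683,230),85),("h",(752,229),85),("h",(754,465),85),("h",(683,465),85),("gcol",(717,262),88),("jar",(191,69),110)]:
    print(n,plane(T,t(*p),z))
E
```

```text
tube [448.4 263.6 114.4] [0.6 0.6] 520.1602795819132
short [519.5 252.8  65.5] [2.5 2.5] 577.7779456514235
bar [586.5 247.8 112. ] [1.6 1.6] 636.7230245703352
sock [553.   38.   52.7] [0.6 0.6] 554.3014766491069
knob [489.8 -30.2  89.9] [0.8 0.8] 490.6932573904783
gtop [ 624.9 -277.2  143. ] [0.7 0.7] 683.6101263754514
gcol [ 623.2 -276.1   83.2] [0.4 0.4] 681.6382806714115
picktop [ 553.4 -274.3  140.2] [2.4 2.4] 617.6787418875533
padtop [ 483.3 -273.   153.1] [2.3 2.3] 555.0383127769946
blk [601.4  59.6  55. ]
blk [527.   86.9  55. ]
blk [499.4   8.7  55. ]
blk [576.9 -14.7  55. ]
hous [543.8 -78.2  25. ]
hous [484.1 -57.9  25. ]
sock [552.3  37.5  55. ]
rackL [618.6 270.1  31. ]
rackR [612.7 210.1  31. ]
rackbL [422.9 294.4  31. ]
rackbR [415.7 232.5  31. ]
h [ 650.3 -246.1   85. ]
h [ 652.6 -306.    85. ]
h [ 451.5 -306.4   85. ]
h [ 450.6 -245.9   85. ]
gcol [ 622.9 -274.6   88. ]
jar [773.8 174.9 110. ]
```

```bash
cat >> h.py <<'E'
def Rt(s):
    r,p,y=s["orientation"]
    from scipy.spatial.transform import Rotation as Ro
    return Ro.from_euler("xyz",[r,p,y]).as_matrix()
def plan(x,y,z,yaw):
    s=arm.observe(); R=Rt(s); d=R.T@(np.array([x,y,z])-s["position"]); dy=(s["orientation"][2]-yaw+np.pi)%(2*np.pi)-np.pi
    print("t",round(s["time"],2),"pos",np.round(s["position"],1),np.round(s["orientation"],3),"ROW",np.round(d/400,4),round(dy/np.pi,4),"mm",np.round(d,1),"rows",np.linalg.norm(d)/41.7,abs(dy)/.125)
E
python3 - <<'E'
from h import *
K,d,R,t=cam("wrist"); s=arm.observe(); Q=Rt(s)
print(K,"cam pos in tool",Q.T@(-R.T@t-s["position"]),"cam axes in tool",(Q.T@R.T).round(3))
plan(440,190,260,-0.12)
E
```

```text
[[315.9905212    0.         322.52423539]
 [  0.         315.9905212  200.15842562]
 [  0.           0.           1.        ]] cam pos in tool [  73.68589138   -0.24057024 -171.07292986] cam axes in tool [[ 0.001 -0.965 -0.261]
 [ 1.     0.001  0.   ]
 [-0.    -0.261  0.965]]
t 1.3 pos [ 281.3 -558.1  214.6] [-3.142 -0.     0.467] ROW [ 1.196  -1.4917 -0.1135] 0.1868 mm [ 478.4 -596.7  -45.4] rows 18.372533616348385 4.694092722171106
```

servo_tool(rows="0.299 -0.373 -0.0284 0.187 -1;0.299 -0.373 -0.0284 0.187 -1;0.299 -0.373 -0.0284 0.187 -1;0.299 -0.373 -0.0284 0.187 -1;0.299 -0.373 -0.0284 0.187 -1")

```text
time: 1.72
position: [320.9, -367.8, 226.0]
orientation: [-3.14, 0.0, -0.127]
force: [0.0, -0.1, -0.2]
gripper_width: 0.998
grasp_force: 0.0
```

servo_tool(rows="0.043 -0.476 -0.0284 0 -1;0.043 -0.476 -0.0284 0 -1;0.043 -0.476 -0.0284 0 -1;0.043 -0.476 -0.0284 0 -1;0.043 -0.476 -0.0284 0 -1")

```text
time: 2.13
position: [360.9, -181.1, 237.7]
orientation: [-3.141, -0.001, -0.12]
force: [0.6, 0.1, 0.2]
gripper_width: 1.001
grasp_force: 0.0
```

servo_tool(rows="0.043 -0.476 -0.0284 0 -1;0.043 -0.476 -0.0284 0 -1;0.043 -0.476 -0.0284 0 -1;0.043 -0.476 -0.0284 0 -1;0.043 -0.476 -0.0284 0 -1")

```text
time: 2.55
position: [401.3, 6.0, 249.3]
orientation: [-3.141, -0.001, -0.12]
force: [0.5, -0.0, 0.7]
gripper_width: 0.999
grasp_force: 0.0
```

```bash
python3 - <<'E'
from h import *
plan(440,190,260,-0.12)
c=cam("wrist"); I=arm.grab_frame("wrist"); cv2.imwrite("pics/w1.png",I[:,:,::-1])
np.savez("w1.npz",K=c[0],d=c[1],R=c[2],t=c[3])
for n,X in dict(tube=(448.4,262,116),sock=(552.5,37.5,55),short=(518,252,76)).items(): print(n,proj(c,X))
E
```

```text
t 2.55 pos [401.3   6.  249.3] [-3.141e+00 -1.000e-03 -1.200e-01] ROW [ 0.0411 -0.4683 -0.0262] 0.0001 mm [  16.4 -187.3  -10.5] rows 4.516246734593412 0.0024573082189185413
tube [ 56.47493035 175.51152625]
sock [276.31814011  43.5068601 ]
short [ 74.56846587 101.72827536]
```

servo_tool(rows="0.02 -0.35 -0.02 0 -1;0.02 -0.35 -0.02 0 -1;0.02 -0.35 -0.02 0 -1;0.02 -0.35 -0.02 0 -1;0.02 -0.35 -0.02 0 -1")

```text
time: 3.02
position: [426.5, 143.8, 257.0]
orientation: [-3.14, -0.001, -0.117]
force: [0.1, 0.1, -0.5]
gripper_width: 0.999
grasp_force: 0.0
```

```bash
python3 - <<'E'
from h import *
plan(448.4,262,200,-0.12)
c=cam("wrist"); I=arm.grab_frame("wrist"); cv2.imwrite("pics/w2.png",I[:,:,::-1])
np.savez("w2.npz",K=c[0],d=c[1],R=c[2],t=c[3])
for n,X in dict(tube=(448.4,262,116),sock=(552.5,37.5,55),short=(518,252,76)).items(): print(n,proj(c,X))
E
```

```text
t 3.02 pos [426.5 143.8 257. ] [-3.14e+00 -1.00e-03 -1.17e-01] ROW [ 0.0198 -0.2997  0.1429] 0.0009 mm [   7.9 -119.9   57.2] rows 3.1902589391226734 0.02141696683925076
tube [203.870959   182.19198138]
sock [406.66748726  53.74261427]
short [212.69665236 110.20042463]
```

```bash
python3 - <<'E'
import cv2,numpy as np
a=cv2.imread("pics/w1.png")[0:230,20:345];b=cv2.imread("pics/w2.png")[0:230,140:465]
v=np.vstack([cv2.resize(x,None,fx=2.4,fy=2.4,interpolation=2)[:590//1] for x in(a,)])
cv2.imwrite("pics/w1c.png",v);cv2.imwrite("pics/w2c.png",cv2.resize(b,None,fx=2.4,fy=2.4,interpolation=2))
E
```

```text
(no output)
```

View pics/w1c.png

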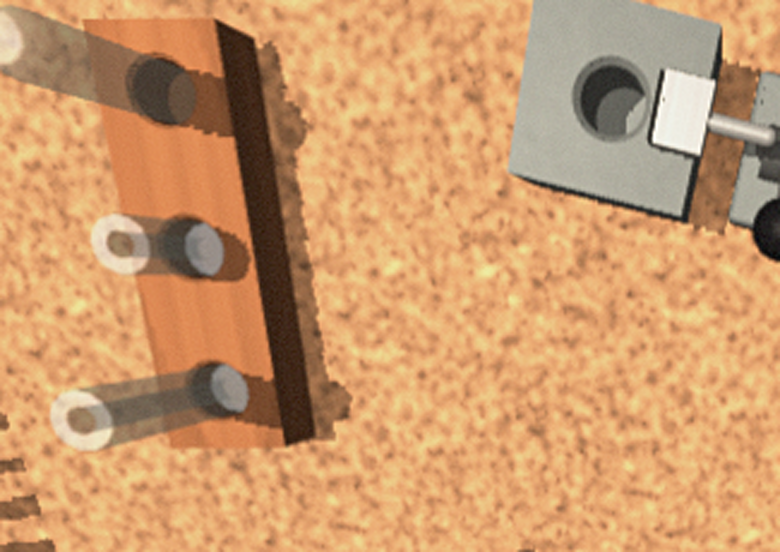

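View pics/w2c.png

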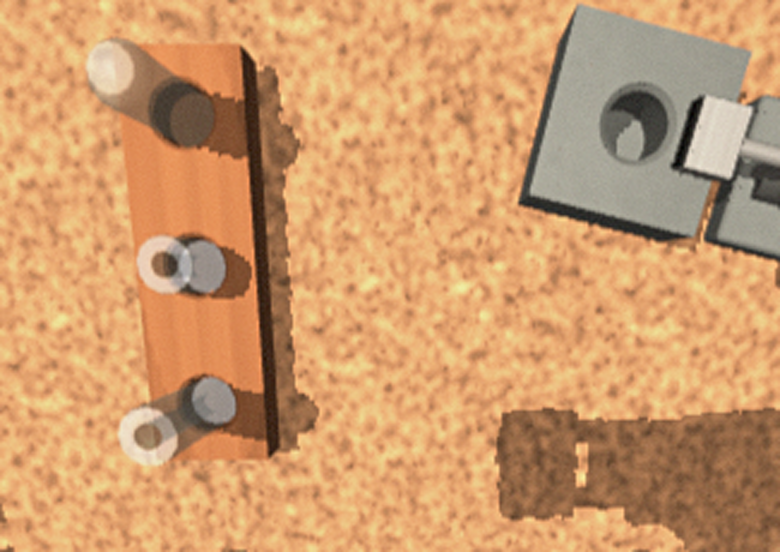

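```bash
python3 - <<'E'
from h import *
np.set_printoptions(precision=1,suppress=True)
L=[np.load(f"w{i}.npz") for i in(1,2)]
A,B=[(l["K"],l["d"],l["R"],l["t"]) for l in L]
f=lambda x,y,o:((x+.5)/2.4-.5+o,(y+.5)/2.4-.5)
for n,a,b,z in[("tube",(82,420),(149,436),116),("sock",(611.5,98.5),(635.5,123.5),55),("short",(122,244),(164,265),76)]:
    a=f(*a,20);b=f(*b,140);print(n,tri([(A,a),(B,b)]),plane(A,a,z),plane(B,b,z))
plan(448.4,262,180,-0.12)
E
```

```text
tube (array([449.5, 263.6, 116.7]), [np.float64(0.028111727346945652), np.float64(0.028111727346873484)]) [449.5 264.2 116. ] [449.5 263.9 116. ]
sock (array([555.7,  39.2,  53.1]), [np.float64(0.06789167600817352), np.float64(0.06789167600834652)]) [555.3  39.   55. ] [555.3  39.7  55. ]
short (array([518.9, 257.6,  73.9]), [np.float64(0.1681094791956457), np.float64(0.1681094791955467)]) [518.8 256.   76. ] [518.7 256.9  76. ]
t 3.07 pos [425.8 142.  256.6] [ 3.1 -0.  -0.1] ROW [ 0.  -0.3  0.2] 0.0008 mm [   8.4 -121.8   76.6] rows 3.457452630599504 0.020182023732523646
```

servo_tool(rows="0.023 -0.309 0.19 0 -0.5;0.023 -0.309 0.19 0 -0.5;0.023 -0.309 0.19 0 -0.5;0.023 -0.309 0.19 0 -0.5;0.023 -0.309 0.19 0 -0.5")

```text
time: 3.48
position: [449.2, 263.0, 178.1]
orientation: [3.14, 0.003, -0.12]
force: [-0.4, -0.3, -0.3]
gripper_width: 0.749
grasp_force: 0.0
```

```bash
python3 - <<'E'
from h import *
plan(449.3,263.8,72,-0.12)
c=cam("wrist"); I=arm.grab_frame("wrist"); cv2.imwrite("pics/w3.png",I[:,:,::-1])
print(arm.boxes_of("wrist","tube_mouth"),proj(c,(449.3,263.8,116)))
p=arm.observe()["position"];print("tcp axis at 116 px",proj(c,(p[0],p[1],116)))
E
```

```text
t 3.48 pos [449.2 263.  178.1] [ 3.14e+00  3.00e-03 -1.20e-01] ROW [ 0.0008 -0.0026  0.2653] 0.0001 mm [  0.3  -1.  106.1] rows 2.5451748780481167 0.0030472811065322958
[{'extent': [299.5, 173.5, 335.6, 232.6], 'conf': 0.85}] [321.75812229 213.01907849]
tcp axis at 116 px [325.3667433  212.55401531]
```

View pics/w3.png

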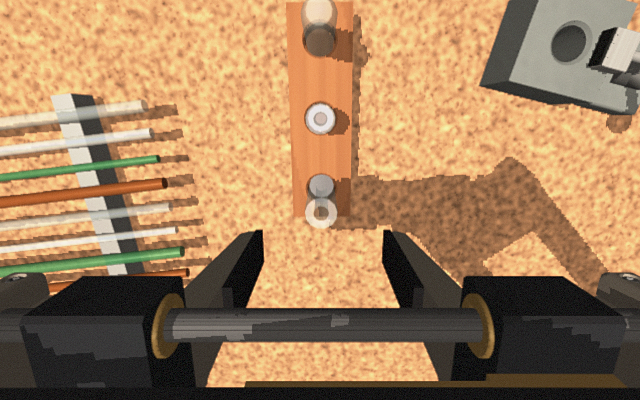

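servo_tool(rows="0 -0.002 0.1 0 -0.5;0 -0.002 0.2 0 -0.5;0 -0.002 0.265 0 -0.5;0 -0.002 0.265 0 -0.5;0 -0.002 0.265 0 1", grip_force=25)

```text
time: 4.0
position: [449.6, 261.4, 75.1]
orientation: [3.14, 0.001, -0.122]
force: [0.4, 0.5, 0.6]
gripper_width: 0.697
grasp_force: 0.0
```

servo_tool(rows="0 0 0 0 1;0 0 0 0 1;0 0 0 0 1;0 0 0 0 1;0 0 0 0 1", grip_force=25)

```text
time: 4.42
position: [450.3, 263.5, 75.6]
orientation: [-3.141, -0.001, -0.121]
force: [0.6, -0.2, 0.1]
gripper_width: 0.339
grasp_force: 0.0
```

servo_tool(rows="0 0 0 0 1;0 0 0 0 1;0 0 0 0 1;0 0 0 0 1;0 0 0 0 1")

```text
time: 4.83
position: [450.1, 263.4, 75.2]
orientation: [-3.141, -0.0, -0.12]
force: [0.1, -0.0, 7.2]
gripper_width: 0.268
grasp_force: 25.0
```

servo_tool(rows="0 0 -0.05 0 1;0 0 -0.1 0 1;0 0 -0.18 0 1;0 0 -0.25 0 1;0 0 -0.25 0 1")

```text
time: 5.25
position: [452.4, 264.8, 179.6]
orientation: [-3.137, -0.006, -0.121]
force: [0.3, 0.2, -0.7]
gripper_width: 0.273
grasp_force: 25.0
```

```bash
python3 - <<'E'
from h import *
plan(554,38.5,176,1.23)
s=arm.observe();print(s["joint_pos"],s["gripper_width"],s["grasp_force"],s["force"])
E
```

```text
t 5.25 pos [452.4 264.8 179.6] [-3.137 -0.006 -0.121] ROW [0.3202 0.5311 0.0084] -0.4299 mm [128.1 212.4   3.4] rows 5.949295988670249 10.80405611083633
[ 5.26706392e-01  2.31706082e-01  1.88838366e+00 -4.78417409e-06
  1.01413412e+00  2.21799919e+00] 0.27275180481095873 24.982866834907327 [ 0.33994483  0.22587027 -0.71554656]
```

servo_tool(rows="0.16 0.266 0 -0.19 1;0.16 0.266 0 -0.19 1;0.16 0.266 0 -0.19 1;0.16 0.266 0 -0.19 1;0.16 0.266 0 -0.19 1")

```text
time: 5.67
position: [501.2, 147.1, 173.8]
orientation: [3.141, 0.001, 0.468]
force: [-0.6, 0.7, -1.9]
gripper_width: 0.271
grasp_force: 25.0
```

servo_tool(rows="-0.017 0.31 0 -0.19 1;-0.017 0.31 0 -0.19 1;-0.017 0.31 0 -0.19 1;-0.017 0.31 0 -0.19 1;-0.017 0.31 0 -0.19 1")

```text
time: 6.08
position: [550.6, 33.2, 173.6]
orientation: [-3.141, 0.001, 1.06]
force: [0.3, -1.0, -0.5]
gripper_width: 0.267
grasp_force: 25.0
```

servo_tool(rows="0 0 0.03 -0.05 1;0 0 0.06 -0.05 1;0 0 0.06 -0.05 1;0 0 0.06 -0.05 1")

```text
time: 6.42
position: [549.1, 35.9, 149.5]
orientation: [-3.139, 0.001, 1.212]
force: [-0.8, -0.0, 0.1]
gripper_width: 0.268
grasp_force: 25.0
```

```bash
python3 - <<'E'
from h import *
plan(554,38.5,145,1.23)
c=cam("wrist"); I=arm.grab_frame("wrist"); cv2.imwrite("pics/w4.png",I[:,:,::-1])
np.savez("w4.npz",K=c[0],d=c[1],R=c[2],t=c[3])
p=arm.observe()["position"]
for X in[(p[0],p[1],p[2]+41-0),(p[0],p[1],p[2]-69),(554,38.5,55)]:print(proj(c,X))
a=I[0:260,180:500];cv2.imwrite("pics/w4c.png",cv2.resize(a[:,:,::-1],None,fx=2.3,fy=2.3,interpolation=2))
E
```

```text
t 6.42 pos [549.1  35.9 149.5] [-3.139e+00  1.000e-03  1.212e+00] ROW [0.0104 0.0093 0.0113] -0.0058 mm [4.1 3.7 4.5] rows 0.17229110618254456 0.1453680148074632
[322.95885395 281.65423353]
[323.1807573  210.67837935]
[326.88300025 197.61427414]
```

View pics/w4c.png

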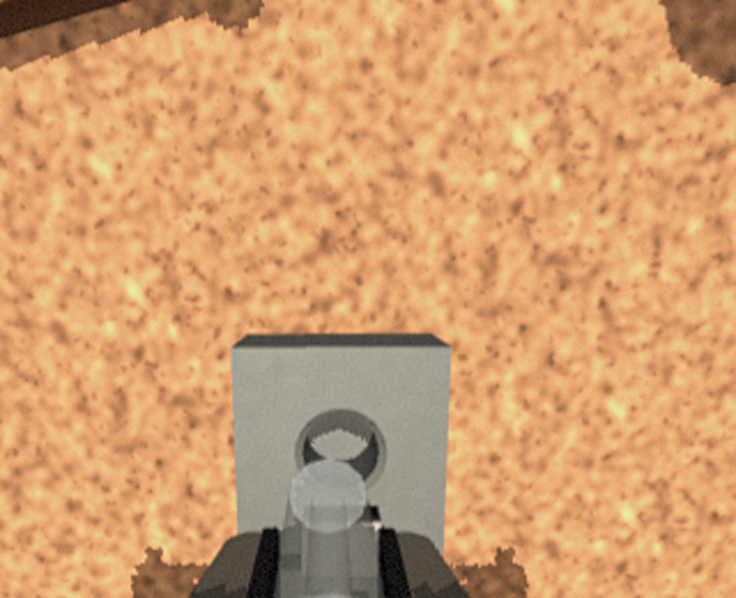

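```bash
python3 - <<'E'
from h import *
np.set_printoptions(precision=2,suppress=True)
l=np.load("w4.npz");c=(l["K"],l["d"],l["R"],l["t"])
s=arm.observe();R=Rt(s);p=s["position"]
f=lambda x,y:(180+(x+.5)/2.3-.5,(y+.5)/2.3-.5)
foot=plane(c,f(329,497),p[2]-59.4); 
print("foot rel tcp in tool",R.T@(foot-p),"top edge",R.T@(plane(c,f(329,459),p[2]-59.4)-p),"bot",R.T@(plane(c,f(329,535),p[2]-59.4)-p))
so=plane(c,f(341,452),55); print("sock",so,"rel foot tool",R.T@(so-foot)," top edge",R.T@(plane(c,f(341,408),55)-p),R.T@(plane(c,f(295,452),55)-p),R.T@(plane(c,f(387,452),55)-p))
for X in (60,-60): pass
s=arm.observe();print(p,s["joint_velocities"].round(3))
E
```

```text
foot rel tcp in tool [-1.11 -0.25 59.4 ] top edge [11.94 -0.26 59.4 ] bot [-14.55  -0.24  59.41]
sock [555.32  39.32  55.  ] rel foot tool [ 6.18  4.48 35.88]  top edge [21.93  4.14 95.28] [  5.05 -13.13  95.3 ] [ 5.09 21.58 95.27]
[549.68  36.07 150.29] [ 0.   -0.01 -0.01  0.   -0.   -0.01]
```

servo_tool(rows="0.0142 0.0112 0 0 1;0.0142 0.0112 0.02 0 1;0.0142 0.0112 0.05 0 1;0.0142 0.0112 0.08 0 1;0.0142 0.0112 0.08 0 1")

```text
time: 6.88
position: [554.1, 39.7, 115.6]
orientation: [-3.138, 0.002, 1.213]
force: [0.3, -0.3, -1.9]
gripper_width: 0.271
grasp_force: 25.0
```

servo_tool(rows="0 0 0.012 0 1;0 0 0.024 0 1;0 0 0.036 0 1;0 0 0.048 0 1;0 0 0.056 0 1")

```text
time: 7.3
position: [556.1, 39.7, 95.7]
orientation: [-3.141, 0.0, 1.213]
force: [0.2, -0.4, -0.0]
gripper_width: 0.27
grasp_force: 25.0
```

```bash
python3 - <<'E'
from h import *
plan(555,39.3,79.5,1.23); s=arm.observe(); print(s["force"],s["wrist_torque"],s["gripper_width"])
E
```

```text
t 7.3 pos [556.1  39.7  95.7] [-3.141  0.     1.213] ROW [-0.0019 -0.0021  0.0405] -0.0053 mm [-0.8 -0.8 16.2] rows 0.3897218951411251 0.13275972186576723
[ 0.15142521 -0.38002579 -0.00932436] [ 0.01642603 -0.01592578  0.03867481] 0.26999703601922986
```

servo_tool(rows="0 0 0.012 0 1;0 0 0.022 0 1;0 0 0.03 0 1;0 0 0.036 0 1;0 0 0.036 0 1")

```text
time: 7.72
position: [555.9, 39.7, 81.3]
orientation: [-3.141, 0.0, 1.213]
force: [0.2, 0.9, -1.5]
gripper_width: 0.269
grasp_force: 25.0
```

servo_tool(rows="0 0 0.002 0 1;0 0 0.004 0 1;0 0 0.006 0 1;0 0 0.006 0 1")

```text
time: 8.05
position: [556.2, 39.7, 79.5]
orientation: [3.141, -0.0, 1.213]
force: [-0.4, 0.2, -0.7]
gripper_width: 0.268
grasp_force: 25.0
```

servo_tool(rows="0 0 0.001 0 1;0 0 0.002 0 1;0 0 0.003 0 1;0 0 0.003 0 1")

```text
time: 8.38
position: [556.4, 39.8, 79.2]
orientation: [3.141, -0.0, 1.213]
force: [-2.5, 0.1, 9.2]
gripper_width: 0.269
grasp_force: 25.0
```

servo_tool(rows="0 0 0.001 0 1;0 0 0.002 0 1;0 0 0.003 0 1;0 0 0.003 0 1")

```text
time: 8.72
position: [556.5, 39.9, 79.1]
orientation: [3.141, -0.0, 1.213]
force: [-7.3, 0.5, 22.0]
gripper_width: 0.271
grasp_force: 25.0
```

servo_tool(rows="0 0 -0.0035 0 1;0 0 -0.0035 0 -0.1;0 0 -0.0035 0 -0.1;0 0 -0.0035 0 -0.1;0 0 -0.0035 0 -0.1")

```text
time: 9.13
position: [556.2, 39.7, 78.3]
orientation: [-3.142, -0.0, 1.213]
force: [-0.4, 0.3, 0.4]
gripper_width: 0.537
grasp_force: 0.0
```

servo_tool(rows="0 0 0 0 -0.1;0 0 -0.03 0 -0.1;0 0 -0.1 0 -0.1;0 0 -0.2 0 -0.1;0 0 -0.25 0 -0.1")

```text
time: 9.55
position: [557.5, 39.9, 182.7]
orientation: [3.139, -0.001, 1.213]
force: [1.8, 0.0, 0.3]
gripper_width: 0.553
grasp_force: 0.0
```

```bash
python3 - <<'E'
from h import *
plan(443.5,-10.2,177,1.213)
c=cam("wrist"); I=arm.grab_frame("wrist"); cv2.imwrite("pics/w5.png",I[:,:,::-1])
print(arm.boxes_of("wrist","tube_mouth"),proj(c,(555.5,39,120)))
I=arm.grab_frame("side");cv2.imwrite("pics/s5.png",cv2.resize(I[190:300,260:400,::-1],None,fx=4,fy=4,interpolation=2))
S,T=cam("side"),cam("top");arm.grab_frame("top")
for n,k in(("side",S),("top",T)):
  print(n,[(d["conf"],d["extent"]) for d in arm.boxes_of(n,"clamp_tip")], proj(k,(552.5,37.5,120)))
E
```

```text
t 9.55 pos [557.5  39.9 182.7] [ 3.139e+00 -1.000e-03  1.213e+00] ROW [-0.217  -0.2233  0.0133] 0.0001 mm [-86.8 -89.3   5.3] rows 2.989441682500846 0.0037318051838326483
[{'extent': [304.0, 181.0, 334.8, 233.7], 'conf': 0.67}] [319.96607415 215.20310541]
side [(0.6, [358.5, 220.0, 377.4, 234.1]), (0.43, [292.4, 219.1, 376.1, 277.7])] [321.03723885 220.03736034]
top [] [293.70667879 208.75621678]
```

View pics/s5.png

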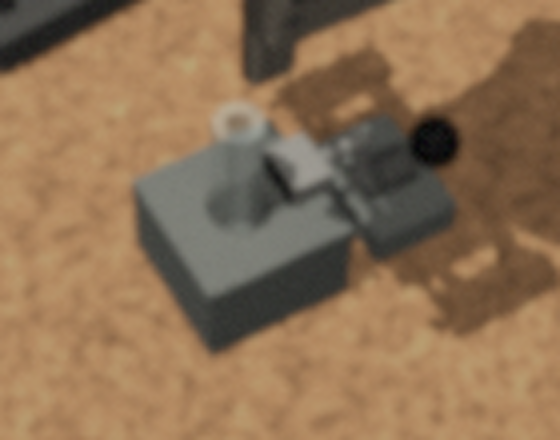

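servo_tool(rows="-0.217 -0.223 0 0 1;-0.217 -0.223 0 0 1;-0.217 -0.223 0 0 1;-0.217 -0.223 0 0 1;-0.217 -0.223 0.05 0 1")

```text
time: 10.27
position: [441.5, -11.1, 159.7]
orientation: [3.14, -0.001, 1.212]
force: [1.6, -0.1, 1.2]
gripper_width: 0.212
grasp_force: 0.0
```

servo_tool(rows="0 0 0.1 0 1;0 0 0.2 0 1;0 0 0.2 0 1;0 0 0.2 0 1;0 0 0.2 0 1")

```text
time: 10.68
position: [442.5, -10.4, 79.3]
orientation: [-3.141, 0.0, 1.214]
force: [-0.0, 0.2, 1.5]
gripper_width: 0.001
grasp_force: 0.0
```

```bash
python3 - <<'E'
from h import *
plan(533,-43.2,80,1.213);s=arm.observe();print(s["gripper_width"],s["force"])
E
```

```text
t 10.68 pos [442.5 -10.4  79.3] [-3.141  0.     1.214] ROW [ 0.0022  0.2406 -0.002 ] 0.0002 mm [ 0.9 96.2 -0.8] rows 2.3080380522631803 0.004393520701114539
0.001062335529693853 [-0.01665314  0.22637889  1.48466868]
```

servo_tool(rows="0.002 0.03 0 0 1;0.002 0.06 0 0 1;0.002 0.09 0 0 1;0.002 0.12 0 0 1;0.002 0.15 0 0 1")

```text
time: 11.1
position: [500.8, -31.2, 79.3]
orientation: [3.14, -0.0, 1.213]
force: [-0.9, 0.3, 0.5]
gripper_width: 0.003
grasp_force: 0.6
```

servo_tool(rows="0 0.015 0 0 1;0 0.03 0 0 1;0 0.045 0 0 1;0 0.06 0 0 1;0 0.07 0 0 1")

```text
time: 11.52
position: [525.3, -40.6, 78.2]
orientation: [-3.141, 0.0, 1.213]
force: [-0.9, -0.4, -0.1]
gripper_width: 0.004
grasp_force: 0.4
```

servo_tool(rows="0 0.005 0 0 1;0 0.01 0 0 1;0 0.014 0 0 1;0 0.014 0 0 1")

```text
time: 11.85
position: [530.3, -42.4, 78.4]
orientation: [3.142, 0.0, 1.214]
force: [-0.6, 0.2, -0.5]
gripper_width: 0.004
grasp_force: 0.1
```

servo_tool(rows="0 0.004 0 0 1;0 0.008 0 0 1;0 0.012 0 0 1;0 0.012 0 0 1")

```text
time: 12.18
position: [535.1, -44.1, 78.5]
orientation: [3.141, -0.0, 1.214]
force: [-1.2, -0.4, -0.8]
gripper_width: 0.005
grasp_force: 0.2
```

servo_tool(rows="0 0.004 0 0 1;0 0.008 0 0 1;0 0.012 0 0 1;0 0.012 0 0 1")

```text
time: 12.52
position: [536.5, -44.9, 78.1]
orientation: [-3.136, 0.001, 1.213]
force: [-10.8, 5.4, 8.2]
gripper_width: 0.003
grasp_force: 5.9
```

servo_tool(rows="0 -0.03 0 0 1;0 -0.05 -0.08 0 -0.1;0 -0.05 -0.18 0 -0.1;0 -0.05 -0.28 0 -0.1;0 -0.05 -0.38 0 -0.1")

```text
time: 12.93
position: [520.0, -38.6, 232.2]
orientation: [3.141, 0.0, 1.214]
force: [0.2, 0.5, -0.3]
gripper_width: 0.273
grasp_force: 0.0
```

servo_tool(rows="-0.23 0.23 0 0.19 -0.1;-0.23 0.23 0 0.19 -0.1;-0.23 0.23 0 0.19 -0.1;-0.23 0.23 0 0.19 -0.1;-0.23 0.23 0 0.19 -0.1")

```text
time: 13.35
position: [575.5, -159.7, 230.4]
orientation: [3.14, -0.001, 0.607]
force: [-0.2, 0.8, 0.5]
gripper_width: 0.546
grasp_force: 0.0
```

servo_tool(rows="-0.061 0.32 0 0.19 -0.1;-0.061 0.32 0 0.19 -0.1;-0.061 0.32 0 0.19 -0.1;-0.061 0.32 0 0.19 -0.1;-0.061 0.32 0 0.19 -0.1")

```text
time: 13.77
position: [629.3, -278.5, 229.9]
orientation: [3.141, -0.001, 0.011]
force: [-0.4, -0.1, 0.6]
gripper_width: 0.557
grasp_force: 0.0
```

```bash
python3 - <<'E'
from h import *
plan(625,-275,230,0)
c=cam("wrist"); I=arm.grab_frame("wrist"); cv2.imwrite("pics/w6.png",I[:,:,::-1]);np.savez("w6.npz",K=c[0],d=c[1],R=c[2],t=c[3])
print([(d["conf"],d["extent"]) for d in arm.boxes_of("wrist","gauge")],proj(c,(625,-275,151)),proj(c,(625,-275,85)))
J=arm.grab_frame("top")[150:270,240:360]
a=np.hstack([cv2.resize(I[60:330,170:470],None,fx=1.5,fy=1.5),cv2.resize(J,(405,405),interpolation=2)[:405,:350]])
print(a.shape);cv2.imwrite("pics/w6c.png",a[:,:,::-1])
E
```

```text
t 13.77 pos [ 629.3 -278.5  229.9] [ 3.141e+00 -1.000e-03  1.100e-02] ROW [-0.0107 -0.0089 -0.0004] 0.0034 mm [-4.3 -3.5 -0.2] rows 0.13307158838601357 0.08540180588823176
[(0.59, [301.1, 182.8, 334.2, 228.3])] [318.46527341 212.23448777] [319.1535547  193.20005451]
(405, 800, 3)
```

View pics/w6c.png

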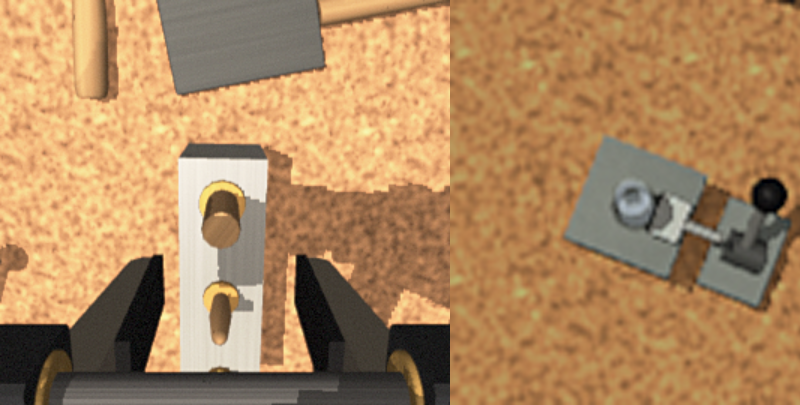

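servo_tool(rows="-0.0116 -0.0119 0.08 0 -0.1;-0.0116 -0.0119 0.16 0 -0.1;-0.0116 -0.0119 0.24 0 -0.1;-0.0116 -0.0119 0.2925 0 -0.1;-0.0116 -0.0119 0.2925 0 -0.1")

```text
time: 14.33
position: [620.8, -268.9, 108.8]
orientation: [-3.139, 0.007, 0.024]
force: [-1.6, 0.4, 0.2]
gripper_width: 0.548
grasp_force: 0.0
```

servo_tool(rows="0 0 0 0 1;0 0 0 0 1;0 0 0 0 1;0 0 0 0 1;0 0 0 0 1", grip_force=25)

```text
time: 14.75
position: [624.8, -271.5, 115.1]
orientation: [3.14, -0.002, 0.02]
force: [-0.3, -0.7, 3.6]
gripper_width: 0.232
grasp_force: 25.0
```

servo_tool(rows="0 0 0 0 1;0 0 0 0 1;0 0 0 0 1")

```text
time: 15.0
position: [624.8, -271.5, 115.0]
orientation: [3.14, -0.002, 0.02]
force: [0.6, -0.9, 7.0]
gripper_width: 0.235
grasp_force: 25.0
```

servo_tool(rows="0 0 -0.03 0 1;0 0 -0.08 0 1;0 0 -0.15 0 1;0 0 -0.23 0 1;0 0 -0.31 0 1")

```text
time: 15.42
position: [623.2, -270.7, 238.7]
orientation: [-3.141, 0.001, 0.02]
force: [-0.0, -0.1, -1.7]
gripper_width: 0.232
grasp_force: 25.0
```

servo_tool(rows="0 0 -0.04 0 1;0 0 -0.04 0 1")

```text
time: 15.58
position: [625.7, -271.7, 258.7]
orientation: [3.139, -0.006, 0.02]
force: [0.5, 0.3, -0.5]
gripper_width: 0.23
grasp_force: 25.0
```

```bash
python3 - <<'E'
from h import *
plan(530,30,255,0.02)
s=arm.observe();print(s["gripper_width"],s["grasp_force"],s["force"])
E
```

```text
t 15.58 pos [ 625.7 -271.7  258.7] [ 3.139 -0.006  0.02 ] ROW [-0.2244 -0.7589  0.0059] -0.0001 mm [ -89.7 -303.5    2.4] rows 7.590973876147967 0.0027428932610717993
0.23008477334456107 24.994311332702637 [ 0.46309639  0.25812396 -0.49101614]
```

servo_tool(rows="-0.1 -0.355 0 0 1;-0.1 -0.355 0 0 1;-0.1 -0.355 0 0 1;-0.1 -0.355 0 0 1")

```text
time: 15.92
position: [578.5, -126.3, 252.0]
orientation: [-3.139, 0.003, 0.02]
force: [0.9, -0.7, -0.9]
gripper_width: 0.236
grasp_force: 25.0
```

servo_tool(rows="-0.1 -0.355 0 0 1;-0.1 -0.355 0 0 1;-0.1 -0.355 0 0 1;-0.1 -0.355 0 0 1;-0.1 -0.355 0 0 1")

```text
time: 16.33
position: [535.8, 15.2, 252.3]
orientation: [-3.14, 0.003, 0.023]
force: [0.2, -0.1, -1.8]
gripper_width: 0.233
grasp_force: 25.0
```

```bash
python3 - <<'E'
from h import *
plan(555.5,39,245,0.02)
c=cam("wrist"); I=arm.grab_frame("wrist"); cv2.imwrite("pics/w7.png",I[:,:,::-1]);np.savez("w7.npz",K=c[0],d=c[1],R=c[2],t=c[3])
print(proj(c,(555.5,39,120)))
p=arm.observe()["position"];print("tip exp",proj(c,p-[0,0,105]))
a=cv2.resize(I[100:300,200:400],None,fx=2.9,fy=2.9,interpolation=2)
cv2.imwrite("pics/w7c.png",a[:,:,::-1])
E
```

```text
t 16.33 pos [535.8  15.2 252.3] [-3.14e+00  3.00e-03  2.30e-02] ROW [ 0.0506 -0.0584  0.0183] 0.0009 mm [ 20.2 -23.4   7.3] rows 0.7616602015841598 0.023570717329054247
[298.91226429 171.3043409 ]
tip exp [325.10274461 197.7710043 ]
```

View pics/w7c.png

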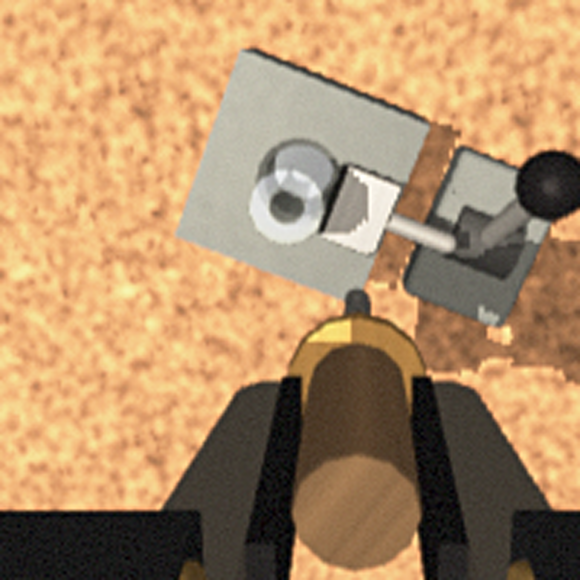

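```bash
python3 - <<'E'
from h import *
np.set_printoptions(precision=2,suppress=True)
l=np.load("w7.npz");c=(l["K"],l["d"],l["R"],l["t"])
f=lambda x,y:(200+(x+.5)/2.9-.5,100+(y+.5)/2.9-.5)
e=plane(c,f(357.5,290),147.3);m=plane(c,f(288.5,205.5),120);h=plane(c,f(357,512),252.3+36-0)
print("tip",e-[2,0,0],"mouth",m,"handle top",h, "camz",-c[2].T@c[3])
s=arm.observe();print(s["position"],s["orientation"])
R=Rt(s);print("move tool",R.T@(m-(e-[2,0,0])),R.T@(m-(e-[2,0,0]))/400)
E
```

```text
tip [532.94  15.19 147.3 ] mouth [556.26  38.77 120.  ] handle top [535.66  15.35 288.3 ] camz [609.83  17.1  423.19]
[536.83  13.29 252.54] [-3.14  0.    0.02]
move tool [ 23.91 -23.03  27.26] [ 0.06 -0.06  0.07]
```

servo_tool(rows="0.02 -0.04 0.02 0 1;0.025 -0.055 0.04 0 1;0.025 -0.055 0.04 0 1;0.025 -0.055 0.04 0 1;0.025 -0.055 0.04 0 1")

```text
time: 16.8
position: [547.6, 32.6, 237.1]
orientation: [3.141, 0.001, 0.019]
force: [-0.3, -0.7, -0.6]
gripper_width: 0.236
grasp_force: 25.0
```

servo_tool(rows="0 0 0 0 1;0 0 0 0 1;0 0 0 0 1")

```text
time: 17.05
position: [547.9, 33.1, 237.7]
orientation: [3.142, -0.0, 0.019]
force: [-0.0, 0.3, -1.5]
gripper_width: 0.232
grasp_force: 25.0
```

```bash
python3 - <<'E'
from h import *
c=cam("wrist"); I=arm.grab_frame("wrist"); J=arm.grab_frame("side"); cv2.imwrite("pics/w8.png",I[:,:,::-1]);np.savez("w8.npz",K=c[0],d=c[1],R=c[2],t=c[3])
s=arm.observe();print(s["position"],s["orientation"],s["force"]);p=s["position"]
print("mouth",proj(c,(556.3,38.8,120)),"tip exp",proj(c,p-[0,0,105]))
a=np.hstack([cv2.resize(I[120:260,260:370],None,fx=4,fy=4,interpolation=2),cv2.resize(J[150:290,275:365],None,fx=4,fy=4,interpolation=2)])
cv2.imwrite("pics/w8c.png",a[:,:,::-1]);print(a.shape)
E
```

```text
[547.91034758  33.31546156 237.6715434 ] [ 3.14155603e+00 -3.14848975e-04  1.93327377e-02] [ 0.27836672 -0.48737316 -1.30911033]
mouth [316.90077827 186.86848567] tip exp [322.59442538 199.11986681]
(560, 800, 3)
```

View pics/w8c.png

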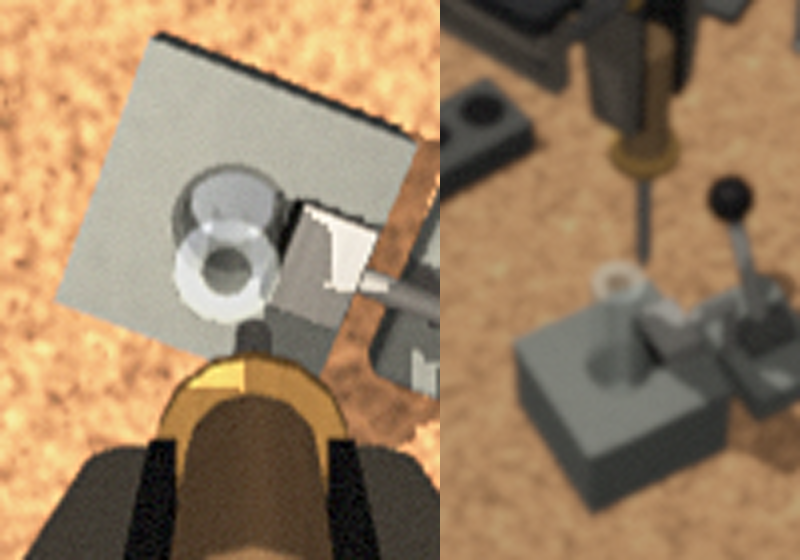

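```bash
python3 - <<'E'
from h import *
np.set_printoptions(precision=2,suppress=True)
l=np.load("w8.npz");c=(l["K"],l["d"],l["R"],l["t"]);S=cam("side")
f=lambda x,y:(260+(x+.5)/4-.5,120+(y+.5)/4-.5)
g=lambda x,y:(275+(x+.5-440)/4-.5,150+(y+.5)/4-.5)
zt=237.7-105
tip=plane(c,f(255,320),zt)-[2,0,0];m=plane(c,f(228,271),120)
print("wrist tip",tip,"mouth",m,"diff",m-tip)
print("side tip",plane(S,g(642,262),zt),"mouth",plane(S,g(620,281),120),"diff",plane(S,g(620,281),120)-plane(S,g(642,262),zt))
print("tri",tri([(c,f(255,324)),(S,g(642,262))]),tri([(c,f(228,271)),(S,g(620,281))]))
p=np.array([547.9,33.3,237.7])
for z in(105,30,24): print(z,proj(S,p-[0,0,z])*4+[440-275*4,-600])
E
```

```text
wrist tip [545.46  32.6  132.7 ] mouth [555.81  39.05 120.  ] diff [ 10.35   6.45 -12.7 ]
side tip [547.66  31.68 132.7 ] mouth [554.75  38.88 120.  ] diff [  7.09   7.21 -12.7 ]
tri (array([546.92,  32.6 , 134.15]), [np.float64(0.0024673179934473497), np.float64(0.0024673179933054107)]) (array([555.37,  38.76, 119.24]), [np.float64(0.40204706792065664), np.float64(0.4020470679205801)])
105 [637.83 262.35]
30 [639.35 150.45]
24 [639.48 140.75]
```

servo_tool(rows="0.012 -0.008 0 0 1;0.0218 -0.0156 0.01 0 1;0.0218 -0.0156 0.02 0 1;0.0218 -0.0156 0.02 0 1;0.0218 -0.0156 0.02 0 1")

```text
time: 17.57
position: [556.1, 40.1, 228.8]
orientation: [3.141, 0.001, 0.02]
force: [-0.5, -0.0, -1.2]
gripper_width: 0.234
grasp_force: 25.0
```

servo_tool(rows="0 0 0.005 0 1;0 0 0.01 0 1;0 0 0.015 0 1;0 0 0.02 0 1;0 0 0.02 0 1")

```text
time: 17.98
position: [556.2, 39.9, 221.0]
orientation: [3.142, 0.001, 0.02]
force: [-0.0, 0.8, -1.2]
gripper_width: 0.234
grasp_force: 25.0
```

```bash
python3 - <<'E'
from h import *
s=arm.observe();print(s["position"],s["orientation"],s["force"],s["wrist_torque"])
E
```

```text
[556.15947799  39.94010058 220.99214873] [3.14155130e+00 6.52902689e-04 1.96136648e-02] [-0.01896447  0.82538744 -1.19364382] [ 0.0447943  -0.01113708  0.02605479]
```

servo_tool(rows="0 0 0.006 0 1;0 0 0.012 0 1;0 0 0.018 0 1;0 0 0.024 0 1;0 0 0.03 0 1")

```text
time: 18.4
position: [556.4, 40.0, 209.2]
orientation: [-3.142, 0.0, 0.02]
force: [-1.1, 0.2, -0.1]
gripper_width: 0.234
grasp_force: 25.0
```

servo_tool(rows="0 0 0.006 0 1;0 0 0.012 0 1;0 0 0.018 0 1;0 0 0.024 0 1;0 0 0.024 0 1")

```text
time: 18.82
position: [556.2, 40.0, 199.3]
orientation: [3.142, 0.001, 0.02]
force: [0.4, -0.2, -1.2]
gripper_width: 0.232
grasp_force: 25.0
```

```bash
python3 - <<'E'
from h import *
s=arm.observe();print(s["position"],s["orientation"],s["force"],s["wrist_torque"])
E
```

```text
[556.18067935  39.97631874 199.29864446] [3.14156541e+00 7.55384023e-04 1.96613719e-02] [ 0.39324335 -0.16795072 -1.18173023] [-0.00789745  0.00789845 -0.00202094]
```

servo_tool(rows="0 0 0.015 0 1;0 0 0.03 0 1;0 0 0.045 0 1;0 0 0.06 0 1;0 0 0.06 0 1")

```text
time: 19.23
position: [555.6, 39.9, 174.2]
orientation: [3.141, 0.002, 0.02]
force: [-0.6, -0.1, -0.8]
gripper_width: 0.232
grasp_force: 25.0
```

servo_tool(rows="0 0 0.015 0 1;0 0 0.03 0 1;0 0 0.04 0 1;0 0 0.05 0 1;0 0 0.05 0 1")

```text
time: 19.65
position: [555.9, 40.0, 154.9]
orientation: [3.142, 0.001, 0.02]
force: [-0.3, 0.4, -2.0]
gripper_width: 0.237
grasp_force: 25.0
```

servo_tool(rows="0 0 0.002 0 1;0 0 0.004 0 1;0 0 0.006 0 1;0 0 0.008 0 1;0 0 0.008 0 1")

```text
time: 20.07
position: [556.5, 40.0, 152.7]
orientation: [3.142, -0.0, 0.02]
force: [-0.5, -0.0, -1.7]
gripper_width: 0.234
grasp_force: 25.0
```

servo_tool(rows="0 0 0.002 0 1;0 0 0.004 0 1;0 0 0.005 0 1;0 0 0.005 0 1;0 0 0.005 0 1")

```text
time: 20.48
position: [556.4, 40.0, 150.6]
orientation: [3.142, 0.0, 0.02]
force: [-0.4, -0.4, -1.9]
gripper_width: 0.236
grasp_force: 25.0
```

servo_tool(rows="0 0 0.001 0 1;0 0 0.002 0 1;0 0 0.003 0 1;0 0 0.003 0 1")

```text
time: 20.82
position: [556.9, 40.0, 149.9]
orientation: [-3.142, -0.001, 0.02]
force: [0.5, 0.1, 4.5]
gripper_width: 0.233
grasp_force: 25.0
```

servo_tool(rows="0 0 0 0 0.3;0 0 0 0 -0.1;0 0 0 0 -0.1;0 0 0 0 -0.1;0 0 0 0 -0.1")

```text
time: 21.23
position: [556.3, 40.0, 149.3]
orientation: [3.142, 0.0, 0.02]
force: [-0.8, 1.5, -0.4]
gripper_width: 0.546
grasp_force: 0.0
```

servo_tool(rows="0 0 0 0 -0.1;0 0 -0.03 0 -0.1;0 0 -0.1 0 -0.1;0 0 -0.18 0 -0.1;0 0 -0.26 0 -0.1")

```text
time: 21.65
position: [556.0, 39.9, 255.2]
orientation: [3.142, 0.001, 0.02]
force: [0.6, -0.3, -0.3]
gripper_width: 0.551
grasp_force: 0.0
```

servo_tool(rows="-0.2 0 -0.05 0 -0.1;-0.3 0 -0.05 0 -0.1;-0.3 0 -0.05 0 -0.1;-0.3 0 -0.05 0 -0.1;-0.3 0 -0.05 0 -0.1")

```text
time: 22.07
position: [435.6, 37.6, 275.0]
orientation: [-3.141, -0.003, 0.02]
force: [0.9, 0.0, 0.2]
gripper_width: 0.55
grasp_force: 0.0
```

```bash
python3 - <<'E'
from h import *
s=arm.observe();print(s["position"],s["force"])
C={}
for n in("side","top"):
    I=arm.grab_frame(n);k=cam(n)
    for q in("gauge","tube","clamp_tip"): print(n,q,[(round(d["conf"],2),np.round(d["extent"])) for d in arm.boxes_of(n,q)[:2]])
    B=(553,37.5)
    print("exp top",proj(k,(*B,186)),"collar",proj(k,(*B,120)),"knob over",proj(k,(559.5,-55.5,92)))
E
```

```text
[435.55003452  37.64795482 275.03103431] [0.88819558 0.00531428 0.20056942]
side gauge [(0.96, array([308., 190., 328., 226.])), (0.31, array([399., 145., 452., 203.]))]
side tube [(0.63, array([312., 227., 326., 248.]))]
side clamp_tip [(0.8, array([342., 196., 356., 231.]))]
exp top [320.91174251 196.11853855] collar [320.82990648 219.90173924] knob over [347.92511063 199.33283905]
top gauge [(0.56, array([284., 205., 304., 215.]))]
top tube []
top clamp_tip [(0.46, array([331., 202., 339., 217.]))]
exp top [292.98303977 205.92653324] collar [293.71199558 208.53779009] knob over [333.73735763 207.6419501 ]
```

```bash
python3 - <<'E'
from h import *
o=[]
for n,(x0,y0,x1,y1) in(("side",(335,185,362,235)),("top",(324,195,345,222))):
    I=arm.grab_frame(n)[y0:y1,x0:x1].max(2)
    k,L,st,ce=cv2.connectedComponentsWithStats((I<45).astype(np.uint8))
    i=1+st[1:,4].argmax(); print(n,st[i],ce[i]+[x0,y0]); o.append((cam(n),ce[i]+[x0,y0]))
X,e=tri(o);print(X,e); B=np.array([553,37.5]);y=np.array([.347,.938]);x=np.array([.938,-.347])
d=X[:2]-(B-85*y);print("lean",np.arctan2(d@x,X[2]-22),"y off",d@y)
E
```

```text
side [ 8 10  9 10 65] [347.16923077 199.63076923]
top [ 6  8 10 10 78] [334.14102564 207.51282051]
[560.75432629 -56.17193484  89.41916933] [np.float64(0.821424163742445), np.float64(0.8214241637425495)]
lean 0.5330386162354089 y off -0.15201865362479008
```

Lever lean is 0.53 rad against 0.5 at fully over, the tube is seated and the gauge collar is on the rim.

```bash
python3 -c "
from bench import arm
print(arm.finish_job())"
```

```text
the job is handed in; nothing more can be done
None
```

The job is handed in at about 22 s on the robot's clock: the tube is seated in the stand, the clamp lever is over against its stop, and the bore gauge is in the tube with its collar on the rim, released.

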